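# Latch the mitre box into its clamping station

## Task

Set the mitre box down in the bay of its clamping station with its steel keeper facing the latch, hook the latch's wire loop over the keeper while the lever is still up, then push the lever over and all the way down past centre so that the box is drawn tight against the stop block and stays clamped. Let go of everything and leave the other things on the bench where they are.

Things in the scene. Friction and masses are not known exactly. Their poses are not given: they have to be found in the camera images.
- station: Clamping station fixed to the bench: grey board 400 x 120 x 18 mm. Origin: centre of its underside, on the bench; +x runs along the board from the lever end to the open bay end, +z up. Two dark side rails edge the bay: x = 50 to 180 mm, inner faces y = +-33.5, 14 mm wide, top z = 26 mm; the board's top is z = 18.
- bay_home (a point): Where mitre_centre comes to lie when the box is home: station x = 106, y = 0, z = 43 mm; the box's x axis then points along the station's x. The box may be set down up to 8 mm short of the stop (further along +x): the latch draws it in.
- stop_face (a point): Top middle of the bay-side face of the dark wooden stop block (22 x 70 x 14 mm, on the board): station x = -24, y = 0, z = 32 mm. The end of the box's floor is drawn against this face; the loop passes over the block.
- lever_pivot (a point): Lever's pivot, between two steel cheeks (|y| up to 16 mm, top z = 54 mm): station x = -85, y = 0, z = 43 mm, axis parallel to station y. Station axes. The loop's hinge on the lever is 34 mm from it, 0.21 rad from the handle's line (below it when closed), so raising the lever carries the loop about 35 mm towards the bay.
- mitre_centre (a point): Grip centre of the loose wooden mitre box, a U channel with saw kerfs, steel sole, about 0.5 kg. Axes: x lengthwise away from the keeper, z up. From this point: floor 60 mm wide, x = -130 to 90, z = -25 to -11 mm; two walls 12 mm thick, x = -60 to 90, outer faces y = +-30, top z = 25 (60 mm wide and 50 mm high outside). The floor's bare end (-x) bears the keeper.
- keeper_top (a point): Top centre of the keeper: upright steel tongue 20 mm wide, 5 mm thick, 26 mm high above the box's floor, 18 mm in from the floor's end, leaning 12 degrees towards the walls so that it hooks the loop. The crossbar belongs between tongue and wall ends (49 mm gap), down near the floor. Axes as mitre_centre, from which it is 112 mm along -x and 15 mm up.
- lever (a joint): Lever angle, rad: 0 = level, fully closed (handle along the station's -x); grows as the handle rises, 1.57 upright, up to 1.8 (stop) leaning over the bay. Stays where left while the loop is free. Hooking needs 1.65 or more. With the loop hooked, dead centre is near 0.3: let go above 0.45 it springs back to 0.9, below 0.2 it snaps to 0 and holds. Takes about 4 N at its end.
- lever_end (a point): Point on the lever's handle 100 mm from the pivot, mid width and mid thickness, 7 mm short of the tip. Black handle: bar 24 mm wide, 10 mm thick. Its x axis points from here back to the pivot.
- bail (a joint): Hinge angle of the wire loop on the lever, rad, grows as the loop rises. The loop's elevation is bail minus lever: 0 = level, pointing to the bay, 1.57 = straight up. Light friction holds it where it is left while it stands steep (elevation 0.7 to 2.4), turning along with the lever; lower than that it drops by its own weight.
- loop_bar (a point): Centre of the loop's crossbar: steel wire 8 mm thick, crossbar parallel to the station's y. Loop 52 mm wide overall, 44 mm between rod centres, 110 mm from hinge to crossbar; standing up it reaches 190 mm above the bench. Its x axis points along the loop away from the hinge.
- spring (a joint): Stretch of the sprung loop along its length, m: 0 = slack, about 0.0045 when hooked and clamped (stiffness 7.5 N per mm).
- bench_hook: Bystander, do not disturb: bench hook, wooden board 170 x 85 mm with cleats, 46 mm high; origin under its centre, x lengthwise.
- plane: Bystander: hand plane, 160 x 50 mm, 60 mm high; origin under its centre, x lengthwise.
- glue: Bystander: white glue bottle, 56 mm across, 120 mm high; origin under its centre.
- pencil_tin: Bystander: empty metal tin, 70 mm across, 90 mm high; origin under its centre.
- birdhouse: Bystander: wooden birdhouse, 150 x 190 mm, about 190 mm high; origin under its centre.
- hacksaw: Bystander: hacksaw lying flat, about 300 x 115 mm, 21 mm high; origin near the blade's middle, x along the blade.
Things that resemble listed ones, but are neither listed nor needed, are in the scene too. What is shaped like the part that bears mitre_centre but purple is not meant.

How it is judged:
On the way, in this order (a step that is already met when the one before it is completed fails the run):
1. the mitre box lies flat in the bay, keeper towards the latch, at most 14 mm short of the stop block (y of mitre_centre in the frame of station between -0.006 and 0.006 m and z of mitre_centre in the frame of station between 0.038 and 0.048 m and angle between mitre_centre's own z axis and vertical below 0.06 rad and angle between the x axis of mitre_centre and the x axis of station, either way round below 0.07 rad and x of mitre_centre in the frame of station between 0.102 and 0.12 m), for 0.2 s.
2. with the lever still up, the loop's crossbar is down behind the keeper (x of loop_bar in the frame of mitre_centre between -0.113 and -0.062 m and y of loop_bar in the frame of mitre_centre between -0.012 and 0.012 m and z of loop_bar in the frame of mitre_centre below 0.011 m and value of joint lever above 0.6 rad), for 0.2 s.
At the end, for the whole second after the job is handed in: The mitre box lies flat in the bay (within 6 mm sideways, 0.07 rad) with its floor end within 3 mm of the stop block, the loop's crossbar is behind the keeper and below its top, the loop is stretched by more than 2.5 mm, and the lever is down within 0.07 rad of fully closed and still (y of mitre_centre in the frame of station between -0.006 and 0.006 m and z of mitre_centre in the frame of station between 0.038 and 0.048 m and angle between mitre_centre's own z axis and vertical below 0.06 rad and angle between the x axis of mitre_centre and the x axis of station, either way round below 0.07 rad and x of mitre_centre in the frame of station between 0.102 and 0.109 m and x of loop_bar in the frame of mitre_centre between -0.113 and -0.062 m and y of loop_bar in the frame of mitre_centre between -0.012 and 0.012 m and z of loop_bar in the frame of mitre_centre below 0.011 m and value of joint lever below 0.07 rad and value of joint spring above 0.0025 m and velocity of joint lever between -0.05 and 0.05 rad/s); the robot touches nothing.
It fails at once if a bystander is shifted by more than 40 mm or knocked over (distance of any of bench_hook, plane, glue, pencil_tin, birdhouse, hacksaw from where it was at the start of the episode above 0.04 m or angle between any of bench_hook, plane, glue, pencil_tin, birdhouse, hacksaw's own z axis and vertical above 0.5 rad).
It also fails if it takes over 72 s, if anything falls off the work surface, if the arm or the gripper's body presses on something with over 40 N, if the wrist force passes 120 N, or if a joint passes its speed limit or range.

## Robot

A 6-joint arm with a two-finger parallel gripper is mounted at the origin on the work surface. World frame = base frame: x ahead of the robot, y to its left, z up, the work surface at z = 0. Lengths are in m, angles in rad, forces in N, time in s.
With the tool pointing down it reaches from about 0.275 to 0.875 m from the base axis. Payload 12.5 kg.
Tool frame: the origin (TCP) lies at the very end of the fingers, on their centre line; the grasp point (between the pads) lies 19 mm behind it; z points along the fingers, y is the line along which they close (so a half turn about z gives the same grasp; the last joint's range is limited). The gripper opens to 85 mm and grips with 20 to 120 N. Pads are 22 mm wide; open, the fingers measure 114 mm over their backs; the gripper's body (76 mm by 85 mm) begins 54 mm behind the grasp point. The pads swing forward as they close: fully open they stand 13 mm farther back than shut.
Start: joints at [-1.308, 0.351, 1.652, -0, 1.139, -0.085], TCP at [0.187, -0.517, 0.231] pointing down, gripper open.
Joint ranges: [-2.75, 2.75], [-0.79, 2.1], [0.01, 2.65], [-1.57, 4.71], [0.07, 3.14], [-2.87, 2.87]. Speed limits (rad/s): [2.22, 2.22, 2.79, 3.14, 3.14, 3.14].

## Interface

Orientations are given as a 3x3 rotation matrix whose columns are the frame's x, y, z axes.
In Python, from bench import manip gives the robot as it stands. Calls block until the motion is done:
- manip.move_ptp(position, orientation): joint-space move of the TCP to a pose.
- manip.move_l(position, attitude=None, max_speed=0.15): straight line of the TCP; attitude=None keeps the orientation; max_speed is the mean speed in m/s.
- manip.move_j(angles): joint-space move.
- manip.set_gripper(opening, effort=None): opening from 0.0 (shut) to 1.0 (fully open); effort is the grip in N (None keeps the last); returns when the fingers have stopped.
- manip.dwell(seconds).
- manip.inverse_kinematics(position, orientation): joint angles nearest the present ones, or None.
- manip.grab_frame(name): name is "scene" or "top" or "wrist"; returns (picture, depth): 400x640x3 uint8, red, green, blue; 400x640 float32, m along the optical axis (not along the pixel's ray), 0 where there is no reading.
- manip.get_calibration(name): a dict with "camera_matrix" (3x3 intrinsics, pixels), "R" (3x3) and "t" (3): a world point X has camera coordinates R X + t. Camera axes: x right, y down, z forward; pixel columns grow to the right and rows downward; lengths in m; the calibration is good to about 2 mm. A picture is of the moment at which its call begins: read the wrist's pose just before it. get_calibration takes no time and is no camera call; for the wrist camera it gives the pose at the moment of the call.
A pose or a line that the arm cannot do raises manip.Unreachable and nothing moves.
- manip.sign_off(): hands the job in; it is judged then, once.
Trained networks look in the newest picture that a camera, given by its name, has taken for a name from the list of things; names that differ only in an ending like _2 or _b are one class to them, and where a whole thing is asked for, a point or a joint stands for the part that bears it (a point fixed in the world has none). Each returns a list of dicts, best first, with "confidence" (0 to 1); they miss things now and then, are a little off and sometimes report something else, mostly with a low value. They report only what shows in the picture. A call takes as long as a camera call. They do not tell look-alikes from the thing itself.
- manip.look_for(camera, name): "at" ([x, y, z] in m, in world coordinates, good to about 4 mm: the middle of the surface that is visible of it).
Readings, each from a call of its own:
- manip.current_time(): time.
- manip.current_qpos(): joint angles.
- manip.current_joint_vel(): joint speeds.
- manip.current_joint_torque(): joint torques, N m.
- manip.current_ee_pos(): TCP position.
- manip.current_tcp_rot(): TCP orientation.
- manip.current_force(): force on the tool from outside, world axes, zero at the start.
- manip.current_ft_torque(): the same for the moment, N m.
- manip.current_grip_width(): opening from 0.0 (shut) to 1.0 (fully open).
- manip.current_grip_force(): force on a finger pad.
Only numpy, scipy, OpenCV 4.12 (cv2) and the standard library are available. Lean on these libraries where they do the work, as an engineer would, in place of code of your own. Each camera call takes 0.05 s, during which the arm holds its last target. There are 200 camera calls.

## Working session

There is one attempt and no reset: what is moved stays moved. The work goes in short steps, each a Python script; the robot and the scene stay as the last script left them, time stands still between calls to the robot, and variables do not carry over. Pictures are saved under pics/ and viewed, at most 10 in all, crops included, and the job is handed in when it is done.

```bash
mkdir -p pics && cat > h.py <<'E'
import numpy as np, cv2
from bench import manip
def shot(cam, fn=None, crop=None, scale=1):
    K=manip.get_calibration(cam); im,d=manip.grab_frame(cam)
    if fn:
        o=im if crop is None else im[crop[1]:crop[3],crop[0]:crop[2]]
        o=cv2.resize(o,None,fx=scale,fy=scale,interpolation=cv2.INTER_CUBIC)
        cv2.imwrite('pics/'+fn,o[:,:,::-1])
    return im,d,K
def cloud(d,K):
    v,u=np.mgrid[:d.shape[0],:d.shape[1]]; M=np.asarray(K['camera_matrix'])
    P=np.stack([(u-M[0,2])/M[0,0]*d,(v-M[1,2])/M[1,1]*d,d],-1)
    W=(P-np.asarray(K['t']))@np.asarray(K['R']); W[d<=0]=np.nan
    return W
def proj(X,K):
    p=np.asarray(K['camera_matrix'])@(np.asarray(K['R'])@np.asarray(X)+np.asarray(K['t'])); return p[:2]/p[2]
E
python3 - <<'E'
from h import *
ims=[]
for c in ("top","scene"):
    im,d,K=shot(c,c+'0.png',scale=1.25)
    np.savez(c+'0.npz',im=im,d=d,**{k:np.asarray(K[k]) for k in('camera_matrix','R','t')})
    for n in ("station","mitre_centre","keeper_top","lever_end","loop_bar","lever_pivot","bail"):
        try: print(c,n,[(np.round(r['at'],3).tolist(),round(r['confidence'],2),np.round(proj(r['at'],K)).tolist()) for r in manip.look_for(c,n)][:4])
        except Exception as e: print(c,n,e)
print(manip.current_time())
E
```

```text
top station [([0.627, 0.007, 0.018], 0.88, [298.0, 168.0])]
top mitre_centre [([0.411, -0.307, 0.014], 0.92, [384.0, 226.0]), ([0.217, -0.307, 0.013], 0.6, [385.0, 280.0]), ([0.307, -0.576, 0.017], 0.56, [458.0, 254.0])]
top keeper_top [([0.215, -0.304, 0.011], 0.9, [384.0, 280.0]), ([0.305, -0.582, 0.014], 0.77, [460.0, 255.0]), ([0.41, -0.305, 0.012], 0.72, [383.0, 227.0]), ([0.627, 0.008, 0.016], 0.69, [298.0, 168.0])]
top lever_end [([0.622, -0.107, 0.108], 0.75, [329.0, 165.0])]
top loop_bar [([0.623, -0.106, 0.11], 0.16, [329.0, 165.0])]
top lever_pivot [([0.629, 0.006, 0.018], 0.71, [298.0, 168.0])]
top bail [([0.624, -0.116, 0.142], 0.66, [332.0, 163.0])]
scene station [([0.639, -0.026, 0.018], 0.62, [344.0, 234.0])]
scene mitre_centre [([0.328, -0.577, 0.016], 0.94, [143.0, 231.0]), ([0.431, -0.3, 0.026], 0.69, [237.0, 219.0]), ([0.238, -0.309, 0.018], 0.61, [216.0, 187.0]), ([0.796, -0.125, 0.073], 0.41, [344.0, 273.0])]
scene keeper_top [([0.332, -0.576, 0.016], 0.92, [143.0, 231.0]), ([0.427, -0.302, 0.03], 0.8, [236.0, 218.0]), ([0.238, -0.309, 0.014], 0.77, [217.0, 188.0]), ([0.774, 0.152, 0.064], 0.42, [419.0, 233.0])]
scene lever_end [([0.636, -0.122, 0.124], 0.47, [317.0, 221.0])]
scene loop_bar [([0.641, -0.127, 0.157], 0.54, [316.0, 215.0])]
scene lever_pivot [([0.644, -0.024, 0.018], 0.84, [345.0, 235.0]), ([0.662, 0.378, 0.136], 0.71, [455.0, 172.0]), ([0.642, -0.126, 0.159], 0.22, [317.0, 214.0])]
scene bail [([0.638, -0.131, 0.16], 0.23, [315.0, 214.0])]
0.8
```

View pics/top0.png

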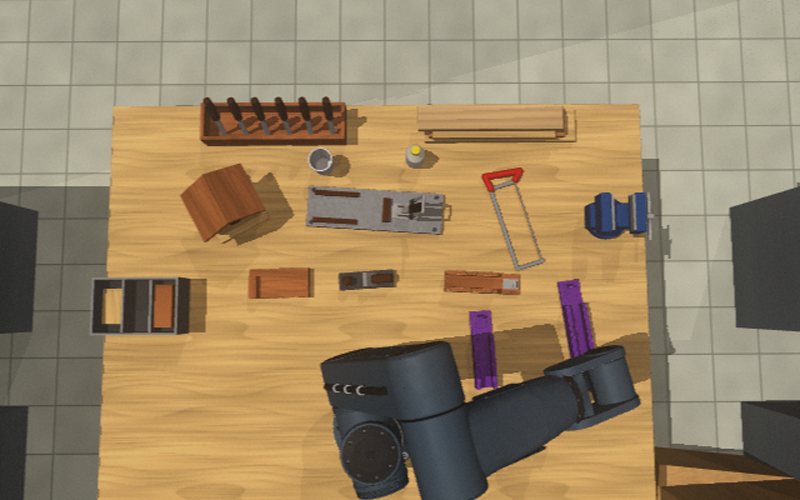

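View pics/scene0.png

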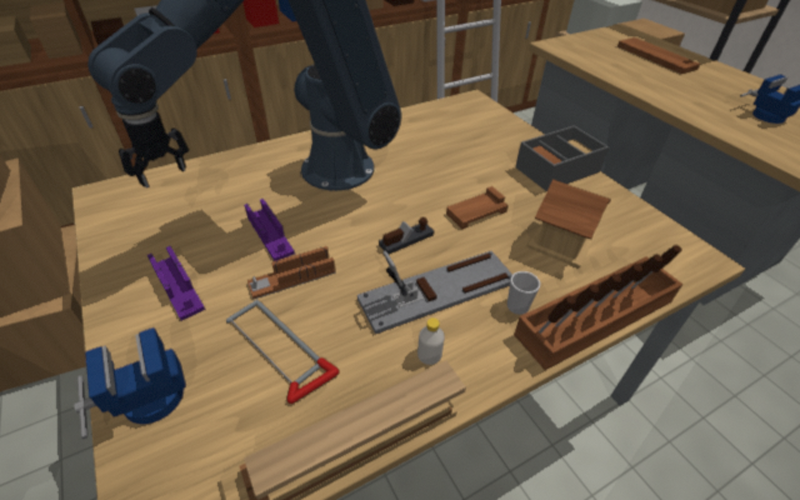

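The mitre box candidates in the top image are the wooden one at (386,226) and purple ones at (384,280) and (460,255). Only the wooden one fits, since purple is excluded, and its steel sole and keeper sit at its right (-y) end. The station is at (298,168), with its lever end to the right (-y), and the loop is flopped out beyond that end.

```bash
cat > fit.py <<'E'
from h import *
def rect(P):
    (c,s,a)=cv2.minAreaRect((P*1000).astype(np.float32)); s=list(s)
    if s[0]<s[1]: a+=90; s=s[::-1]
    return np.array(c)/1000,np.array(s),(a+0)%180
def sel(W,c,r,z0,z1):
    m=(np.hypot(W[...,0]-c[0],W[...,1]-c[1])<r)&(W[...,2]>z0)&(W[...,2]<z1); return W[m]
E
python3 - <<'E'
from fit import *
for c in("top","scene"):
    K=np.load(c+'0.npz'); W=cloud(K['d'],K)
    print(c,'bench z',np.nanmedian(sel(W,(0.5,-0.15),.05,-.05,.05)[:,2]))
    P=sel(W,(0.63,0.0),.24,.012,.024); print('board',rect(P[:,:2]),len(P))
    P=sel(W,(0.41,-.30),.14,.008,.08); print('box',rect(P[:,:2]),len(P))
    P=sel(W,(0.41,-.30),.14,.042,.08); print('walls',rect(P[:,:2]),len(P),P[:,2].max())
    P=sel(W,(0.62,-.12),.1,.06,.25); print('lever', len(P)); print(np.round(P[np.argsort(P[:,2])][::max(1,len(P)//15)],3).tolist())
# wrist view above the box/station
R=np.array([[1,0,0],[0,-1,0],[0,0,-1.]])
K=manip.get_calibration('wrist'); print(np.round(K['camera_matrix'],0).tolist()); Rt=manip.current_tcp_rot();p=manip.current_ee_pos()
C=-np.asarray(K['R']).T@np.asarray(K['t']); print('cam in tool',Rt.T@(C-p),'cam R in tool',np.round(Rt.T@np.asarray(K['R']).T,3).tolist()); print(Rt)
E
```

```text
top bench z 0.00012018710325771013
board (array([6.2698291e-01, 5.2796936e-04]), array([459.81338501, 418.38803101]), 178.13522338867188) 2692
box (array([ 0.41461108, -0.3011228 ]), array([267.77911377, 267.2409668 ]), 122.58376693725586) 1339
walls (array([ 0.40817535, -0.28854636]), array([183.20227051, 139.53024292]), 52.441707611083984) 284 0.060366986420318715
lever 185
[[0.616, -0.088, 0.061], [0.597, -0.103, 0.07], [0.603, -0.095, 0.075], [0.628, -0.099, 0.079], [0.615, -0.102, 0.09], [0.611, -0.106, 0.094], [0.632, -0.11, 0.1], [0.645, -0.113, 0.106], [0.633, -0.123, 0.113], [0.625, -0.123, 0.122], [0.609, -0.13, 0.129], [0.622, -0.13, 0.136], [0.64, -0.126, 0.156], [0.637, -0.139, 0.171], [0.643, -0.136, 0.176], [0.601, -0.135, 0.181]]
scene bench z 0.00044720861616580495
board (array([0.61333185, 0.00755099]), array([437.92559814, 406.58584595]), 169.4571304321289) 3426
box (array([ 0.38401987, -0.32740237]), array([243.16595459, 208.77693176]), 110.25561714172363) 1653
walls (array([ 0.38094714, -0.27178625]), array([149.75737   , 130.83113098]), 86.68584442138672) 398 0.05474097067916595
lever 216
[[0.647, -0.106, 0.061], [0.643, -0.111, 0.069], [0.651, -0.106, 0.074], [0.647, -0.107, 0.084], [0.647, -0.118, 0.099], [0.644, -0.119, 0.109], [0.647, -0.121, 0.117], [0.645, -0.123, 0.124], [0.601, -0.123, 0.13], [0.644, -0.127, 0.134], [0.62, -0.13, 0.137], [0.602, -0.127, 0.149], [0.602, -0.133, 0.164], [0.627, -0.134, 0.174], [0.596, -0.13, 0.177], [0.601, -0.133, 0.179]]
[[355.0, 0.0, 320.0], [0.0, 355.0, 199.0], [0.0, 0.0, 1.0]]
cam in tool [ 0.08064566 -0.0018082  -0.14339794] cam R in tool [[0.0, -0.95, -0.314], [1.0, 0.0, -0.0], [0.0, -0.314, 0.95]]
[[ 9.40126140e-01  3.40826703e-01  2.10719886e-05]
 [ 3.40826703e-01 -9.40126140e-01  9.96438070e-06]
 [ 2.32064543e-05 -2.18587838e-06 -1.00000000e+00]]
```

```bash
python3 - <<'E'
import cv2
im=cv2.imread('pics/scene0.png'); a=cv2.resize(im[240:340,345:465],None,fx=4.5,fy=4.5,interpolation=cv2.INTER_CUBIC)
cv2.imwrite('pics/scene_station.png',a)
E
```

```text
(no output)
```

View pics/scene_station.png

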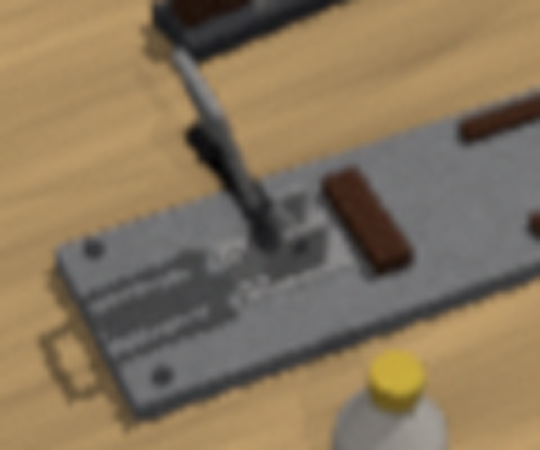

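The crop shows the lever raised with the loop standing behind it (tip near (180,55)); the wire outline past the board end is only its shadow. I'll take one wrist view covering both the box and the station.

```bash
python3 - <<'E'
from h import *
R=np.array([[1,0,0],[0,-1,0],[0,0,-1.]])
manip.move_ptp([0.53,-0.12,0.29],R)
im,d,K=shot('wrist','w1.png',scale=1.25)
np.savez('w1.npz',im=im,d=d,**{k:np.asarray(K[k]) for k in('camera_matrix','R','t')})
for n in ("station","mitre_centre","keeper_top","lever_end","loop_bar"):
    print(n,[(np.round(r['at'],3).tolist(),round(r['confidence'],2),np.round(proj(r['at'],K)*1.25).tolist()) for r in manip.look_for('wrist',n)][:4])
for nm,x in(("pivot",(0.627,-0.085,.043)),("boxc",(0.41,-.3,.025))): print(nm,proj(x,K)*1.25)
print(manip.current_time(),manip.current_qpos())
E
```

```text
station [([0.633, 0.003, 0.02], 0.93, [259.0, 75.0])]
mitre_centre [([0.249, -0.281, 0.022], 0.89, [542.0, 438.0]), ([0.287, -0.549, 0.015], 0.7, [783.0, 405.0]), ([0.414, -0.297, 0.022], 0.68, [575.0, 305.0]), ([0.634, 0.005, 0.019], 0.42, [257.0, 73.0])]
keeper_top [([0.251, -0.275, 0.019], 0.96, [536.0, 434.0]), ([0.286, -0.547, 0.014], 0.76, [779.0, 405.0]), ([0.414, -0.298, 0.018], 0.61, [574.0, 304.0])]
lever_end [([0.618, -0.118, 0.121], 0.59, [398.0, 89.0]), ([0.417, 0.233, 0.027], 0.39, [50.0, 304.0])]
loop_bar [([0.627, -0.132, 0.174], 0.9, [424.0, 70.0])]
pivot [358.41269836  80.94930521]
boxc [577.9777526  309.96448356]
3.0083 [-3.08978947e-01  2.84168928e-01  1.59483695e+00 -4.61285285e-05
  1.26261553e+00  1.26235250e+00]
```

View pics/w1.png

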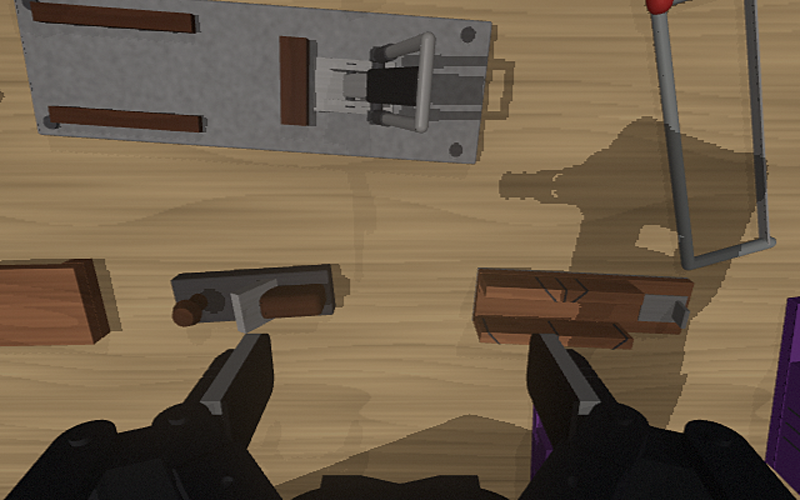

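The wooden box is at (580,310) with its steel plate and keeper at the right end (665–685,310). The purple ones are at the lower edge and at the right. The loop's crossbar is at (425,80), over the black lever. I'll fit the poses and make a confirming crop.

```bash
python3 - <<'E'
from fit import *
K=np.load('w1.npz'); W=cloud(K['d'],K); im=K['im']
hsv=cv2.cvtColor(im,cv2.COLOR_RGB2HSV)
def onplane(px,z):
    M=K['camera_matrix'];C=-K['R'].T@K['t']; r=(np.c_[px,np.ones(len(px))]@np.linalg.inv(M).T)@K['R']
    return C+r*((z-C[2])/r[:,2])[:,None]
def rep(name,m,z):
    m=cv2.morphologyEx(m.astype(np.uint8),cv2.MORPH_OPEN,np.ones((3,3)))
    n,l,s,c=cv2.connectedComponentsWithStats(m); 
    for i in sorted(range(1,n),key=lambda i:-s[i,4])[:3]:
        if s[i,4]<60: continue
        px=np.argwhere(l==i)[:,::-1].astype(float); P=onplane(px,z)[:,:2]; c0,sz,a=rect(P)
        print(name,np.round(c0,4),np.round(sz,1),round(a,2),'px',c[i].round(),'n',s[i,4])
v,u=np.mgrid[:400,:640]
Z=cv2.medianBlur(W[...,2].astype(np.float32),5)
st=(v<135)&(u<400)
rep('board',st&(hsv[...,1]<70)&(W[...,0]<.75),.018)
rep('rails/stop',st&(hsv[...,1]>110)&(hsv[...,2]<110)&(Z>.01),.026)
bx=(v>205)&(v<285)&(u>370)&(u<560)
rep('box',bx&(Z>.006),.014)
rep('walls',bx&(Z>.040),.05)
P=W[(v>250)&(v<265)&(u>520)&(u<560)];print(np.nanmedian(P[:,2]))
o=cv2.resize(im[200:290,365:560],None,fx=4,fy=4,interpolation=cv2.INTER_CUBIC);cv2.imwrite('pics/box.png',o[:,:,::-1])
# lever & bar
s=sel(W,(0.63,-.125),.09,.05,.25);print(len(s))
A=(v<110)&(u>290)&(u<352)&(W[...,2]>.06)
dark=A&(im.max(-1)<45); bar=A&(u>333)&(u<347)&(im.max(-1)>70)
for n,m in(('dark',dark),('bar',bar)):
    q=W[m]; print(n,len(q),np.round(np.percentile(q,[5,50,95],axis=0),3).tolist())
E
```

```text
board [0.6292 0.0065] [399.2 119.4] 86.12 px [215.  62.] n 36435
rails/stop [0.6772 0.1176] [132.8  14.5] 86.12 px [90. 14.] n 1979
rails/stop [0.5968 0.1228] [132.4  14.1] 86.14 px [100.  95.] n 1564
rails/stop [ 0.6273 -0.0276] [70.8 23. ] 175.13 px [234.  64.] n 1421
box [ 0.3966 -0.308 ] [225.5  96.4] 87.07 px [460. 248.] n 9569
box [ 0.4565 -0.4108] [19.5 12. ] 89.97 px [552. 210.] n 138
walls [ 0.3866 -0.2706] [151.3  29.1] 87.31 px [443. 272.] n 1841
walls [ 0.44  -0.273] [151.9  16.4] 86.96 px [450. 234.] n 1591
0.01531840714212917
3717
dark 1362 [[0.605, -0.128, 0.081], [0.621, -0.111, 0.108], [0.64, -0.097, 0.135]]
bar 854 [[0.598, -0.136, 0.175], [0.623, -0.132, 0.177], [0.643, -0.129, 0.179]]
```

View pics/box.png

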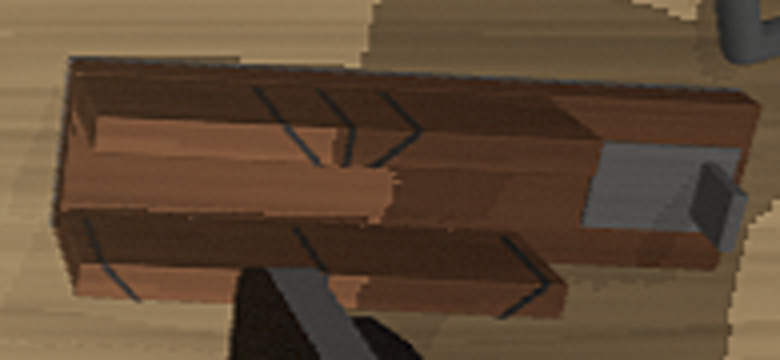

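The crop confirms it: brown wood, steel plate with upright keeper at the right end (720,205 in the crop), walls toward the left. The box centre is ≈(0.413,-0.288) at 87.1°, and the station is (0.629,0.0065) at 86.1°. The lever stands at ≈1.08 rad and the loop leans back at elevation ≈1.87. Next I grasp, carry and check above the bay.

```bash
cat >> h.py <<'E'
ST=np.array([0.6292,0.0065]); SA=np.deg2rad(86.12)
SX=np.array([np.cos(SA),np.sin(SA),0]); SY=np.array([-SX[1],SX[0],0])
def S(x,y,z): return np.r_[ST,0]+x*SX+y*SY+np.array([0,0,z])
def down(a): c,s=np.cos(a),np.sin(a); return np.array([[c,s,0],[s,-c,0],[0,0,-1.]])
E
python3 - <<'E'
from h import *
R=down(np.deg2rad(87.1)); 
manip.set_gripper(0.9,50)
manip.move_ptp([0.413,-0.288,0.13],R)
manip.move_l([0.413,-0.288,0.017],max_speed=0.12)
print(manip.current_force())
manip.set_gripper(0.0,50)
print('grip',manip.current_grip_width(),manip.current_grip_force(),manip.current_ee_pos(),manip.current_time())
manip.move_l([0.413,-0.288,0.17],max_speed=0.2)
manip.move_l([0.43,0.10,0.17],down(SA),max_speed=0.3)
p=S(0.111,0,0.13); manip.move_l(p,max_speed=0.25)
print(manip.current_grip_width(),manip.current_grip_force(),manip.current_force(),manip.current_time())
im,d,K=shot('wrist','w2.png',scale=1.25)
np.savez('w2.npz',im=im,d=d,**{k:np.asarray(K[k]) for k in('camera_matrix','R','t')})
for q in [(50,33.5,26),(50,-33.5,26),(180,33.5,26),(-24,0,32)]: print(q,proj(S(*np.array(q)/1000.),K).round(1)*1.25)
E
```

```text
[-0.11997692  1.0783994   0.21311562]
grip 0.6940337605413116 54.67534303665161 [ 0.41341101 -0.28831018  0.01786193] 6.325
0.6937022819123344 54.955716133117676 [-0.95600155 -0.08997276 -5.30030128] 9.675
(50, 33.5, 26) [348.875 341.5  ]
(50, -33.5, 26) [455.25 341.5 ]
(180, 33.5, 26) [340.25 128.  ]
(-24, 0, 32) [402.   443.75]
```

View pics/w2.png

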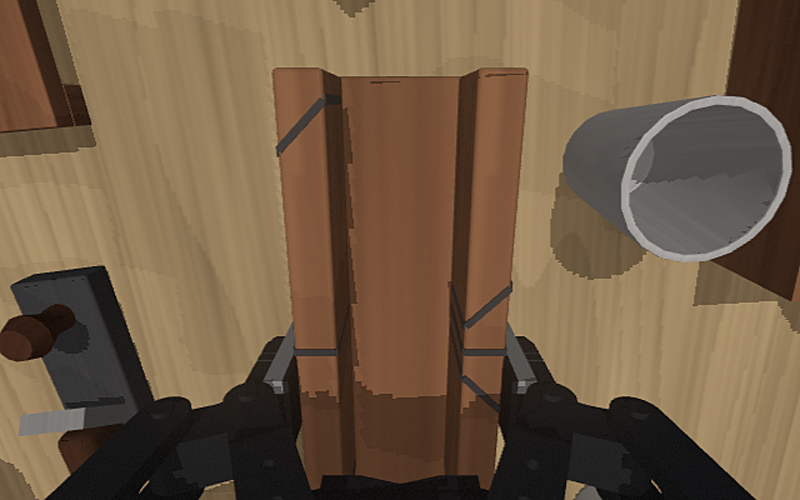

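The box hangs straight in the gripper: walls' far end at (273–528,70), symmetric about column 400. I'll compute the box's lengthwise offset from that edge, then lower it.

```bash
python3 - <<'E'
from h import *
K=np.load('w2.npz'); p=manip.current_ee_pos(); M=K['camera_matrix'];C=-K['R'].T@K['t']
def st(u,v,z):
    r=(np.linalg.inv(M)@[u/1.25,v/1.25,1])@K['R']; X=C+r*((z-C[2])/r[2]); d=X-np.r_[ST,0]; return d@SX,d@SY
zt=p[2]+.008+.025-.001
L=st(273,69,zt);Rr=st(528,69,zt);print(L,Rr, st(292,300,zt),st(511,290,zt))
xc=(L[0]+Rr[0])/2-.09; off=xc-(p-np.r_[ST,0])@SX; print('box x',xc,'off from tcp',off)
off=np.clip(off,-.012,.012)
tx=0.1105-off
manip.move_l(S(tx,0,0.06),max_speed=0.12)
f0=manip.current_force()
for z in (0.048,0.042,0.039,0.0375,0.036):
    manip.move_l(S(tx,0,z),max_speed=0.04); f=manip.current_force()-f0; print(z,np.round(f,1))
    if f[2]>6: break
print(manip.current_time())
E
```

```text
(np.float64(0.20028678741707873), np.float64(0.030776092394354443)) (np.float64(0.2002657170408057), np.float64(-0.028525657063851274)) (np.float64(0.14147538215133224), np.float64(0.030850440638183277)) (np.float64(0.14446911021363057), np.float64(-0.028952362546274375))
box x 0.11027625222894222 off from tcp -0.00038436409287889717
0.048 [0.1 0.6 0.5]
0.042 [ 0.4 -0.4  0.3]
0.039 [ 0.5 -0.1  0.2]
0.0375 [-0.2  0.5  0.3]
0.036 [ 1. -1.  1.]
11.9583
```

```bash
python3 - <<'E'
from h import *
p=manip.current_ee_pos(); f0=manip.current_force()
for dz in (0.001,0.002,0.003):
    manip.move_l(p-[0,0,dz],max_speed=0.04); f=manip.current_force()-f0; print(dz,np.round(f,1),manip.current_ee_pos()[2])
    if f[2]>5: break
manip.set_gripper(0.95); print(manip.current_force())
manip.move_l(manip.current_ee_pos()+[0,0,0.12],max_speed=0.2)
# tilt view back over the bay
q=S(0.06,0,0.30); manip.move_ptp(q,down(SA))
im,d,K=shot('wrist','w3.png',scale=1.25)
np.savez('w3.npz',im=im,d=d,**{k:np.asarray(K[k]) for k in('camera_matrix','R','t')})
Z=0.043
for n in("mitre_centre","keeper_top","loop_bar","lever_end"):
    print(n,[(np.round(r['at'],3).tolist(),round(r['confidence'],2)) for r in manip.look_for('wrist',n)][:2])
print(manip.current_time())
# tilted IK tests
for tilt in (30,45,60):
  t=np.deg2rad(tilt); z=np.cos(t)*SX-np.sin(t)*np.array([0,0,1])
  for nm,y in(('y=SY',SY),('y=-SY',-SY),('x=SY',np.cross(z,SY)),('x=-SY',np.cross(z,-SY))):
    R=np.c_[np.cross(y,z),y,z]
    a=manip.inverse_kinematics(S(-0.17,0,.11),R); b=manip.inverse_kinematics(S(-0.08,0,.13),R)
    print(tilt,nm,None if a is None else np.round(a,2),None if b is None else np.round(b,2))
E
```

```text
0.001 [-5.2  0.7  9. ] 0.035946455000819874
[0.00765502 0.00426316 0.73873733]
mitre_centre [([0.638, 0.114, 0.033], 0.87), ([0.116, -0.285, 0.013], 0.46)]
keeper_top [([0.636, 0.115, 0.029], 0.86)]
loop_bar [([0.62, -0.122, 0.138], 0.9)]
lever_end [([0.622, -0.114, 0.103], 0.75)]
14.2167
30 y=SY [-0.64  0.95  1.28  0.82  1.64  2.3 ] [-0.53  0.86  1.41  0.89  1.54  2.32]
30 y=-SY [-0.64  0.95  1.28  0.82  1.64 -0.84] [-0.53  0.86  1.41  0.89  1.54 -0.82]
30 x=SY [-0.64  0.95  1.28  0.82  1.64 -2.41] [-0.53  0.86  1.41  0.89  1.54 -2.39]
30 x=-SY [-0.64  0.95  1.28  0.82  1.64  0.73] [-0.53  0.86  1.41  0.89  1.54  0.75]
45 y=SY [-0.59  0.84  1.34  0.66  1.45  2.36] [-0.47  0.76  1.45  0.73  1.37  2.42]
45 y=-SY [-0.59  0.84  1.34  0.66  1.45 -0.78] [-0.47  0.76  1.45  0.73  1.37 -0.72]
45 x=SY [-0.59  0.84  1.34  0.66  1.45 -2.35] [-0.47  0.76  1.45  0.73  1.37 -2.29]
45 x=-SY [-0.59  0.84  1.34  0.66  1.45  0.79] [-0.47  0.76  1.45  0.73  1.37  0.85]
60 y=SY [-0.52  0.75  1.4   0.49  1.27  2.47] [-0.39  0.68  1.48  0.53  1.21  2.57]
60 y=-SY [-0.52  0.75  1.4   0.49  1.27 -0.67] [-0.39  0.68  1.48  0.53  1.21 -0.58]
60 x=SY [-0.52  0.75  1.4   0.49  1.27 -2.24] [-0.39  0.68  1.48  0.53  1.21 -2.15]
60 x=-SY [-0.52  0.75  1.4   0.49  1.27  0.9 ] [-0.39  0.68  1.48  0.53  1.21  1.  ]
```

View pics/w3.png

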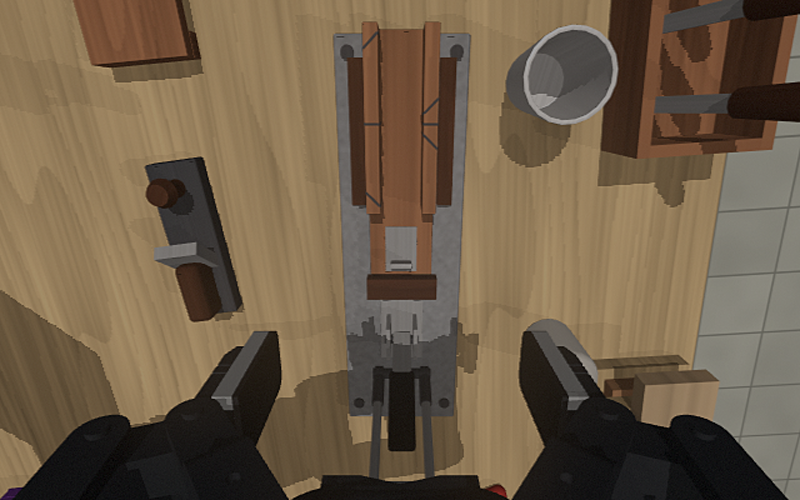

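The box sits between the rails in the bay (walls at columns 363–440), with the keeper at (401,265) just past the stop block at (402,287). The lever and loop are clear at (402,410). Now I raise the lever with closed, 45°-tilted fingertips from behind, under the loop's crossbar.

```bash
cat >> h.py <<'E'
t=np.deg2rad(45); UZ=np.array([0,0,1.])
zt=np.cos(t)*SX-np.sin(t)*UZ; RT=np.c_[np.cross(-SY,zt),-SY,zt]
def lev(th,r,off,cx=0,cz=0):
    x=-.085-r*np.cos(th)+off*np.sin(th)+cx; z=.043+r*np.sin(th)+off*np.cos(th)+cz; return S(x,0,z)
E
python3 - <<'E'
from h import *
K=np.load('w3.npz'); M=K['camera_matrix'];C=-K['R'].T@K['t']
def st(u,v,z):
    r=(np.linalg.inv(M)@[u/1.25,v/1.25,1])@K['R']; X=C+r*((z-C[2])/r[2]); d=X-np.r_[ST,0]; return np.round([d@SX,d@SY],4)
print('far ends',st(362,22,.068),st(441,22,.068),'near',st(367,214,.068),st(435,221,.068))
manip.set_gripper(0.0,40)
manip.move_ptp(S(-0.24,0,.27),RT)
print(manip.current_time())
manip.move_l(lev(0.85,.090,-.005,-.0078,-.0078),max_speed=.2)
f0=manip.current_force()
for th in np.arange(1.0,1.9,.1):
    manip.move_l(lev(th,.090,-.005,-.0078,-.0078),max_speed=.08)
    f=manip.current_force()-f0; fx=-f@SX; print(round(th,2),round(fx,1),round(f[2],1))
    if th>1.5 and fx>9: break
print(manip.current_time())
manip.move_l(manip.current_ee_pos()-zt*.07,max_speed=.2)
for c in("scene",):
    im,d,K=shot(c,'s2.png',crop=(270,150,420,260),scale=5)
for n in("loop_bar","lever_end"): print(n,[(np.round([(np.array(r['at'])-S(0,0,0))@SX,(np.array(r['at'])-S(0,0,0))@SY,r['at'][2]],3).tolist(),round(r['confidence'],2)) for r in manip.look_for('scene',n)][:2])
E
```

```text
far ends [0.2006 0.0301] [ 0.2005 -0.0299] near [0.0509 0.0298] [ 0.0447 -0.0293]
16.15
1.0 -0.9 -0.3
1.1 -0.6 -1.2
1.2 -0.5 0.4
1.3 -0.6 -0.4
1.4 0.0 -0.4
1.5 0.0 -0.4
1.6 -0.1 -0.1
1.7 -0.1 -0.6
1.8 1.4 0.3
19.7
loop_bar [([-0.052, -0.006, 0.153], 0.61)]
lever_end [([-0.072, -0.007, 0.116], 0.79), ([0.088, -0.004, 0.045], 0.43)]
```

View pics/s2.png

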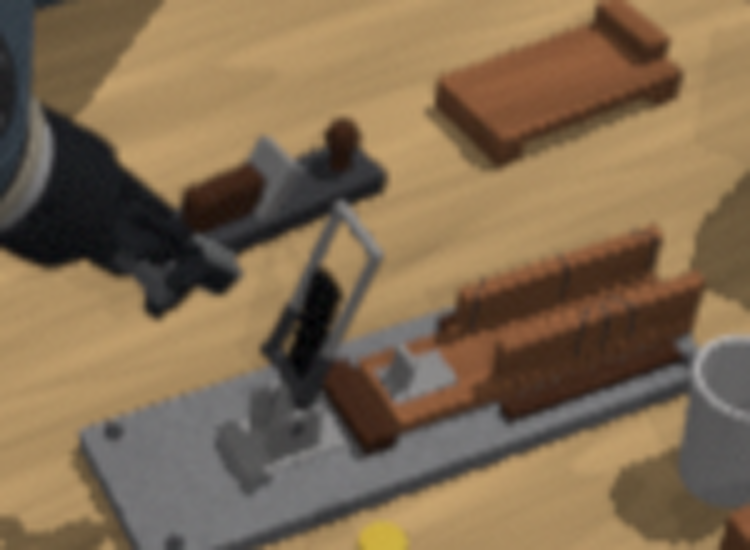

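The lever is up at its stop side (about 1.8 rad), the loop leans over the bay at (340,215), and the keeper at (400,365) leans towards the walls. Next I push the crossbar along its arc until it falls behind the keeper.

```bash
python3 - <<'E'
from h import *
print(manip.current_grip_width())
def bar(e,back): return S(-.086+.11*np.cos(e),0,.077+.11*np.sin(e))-zt*back
manip.move_l(bar(1.45,.03),max_speed=.2)
f0=manip.current_force()
for e in (1.45,1.2,1.0,.85,.7,.58,.48):
    manip.move_l(bar(e,.005),max_speed=.1)
    f=manip.current_force()-f0; print(e,np.round([f@SX,f@SY,f[2]],1))
manip.dwell(.3)
manip.move_l(manip.current_ee_pos()+np.array([0,0,.09])-.03*SX,max_speed=.25)
im,d,K=shot('scene','s3.png',crop=(270,150,420,260),scale=5)
for n in("loop_bar","lever_end"): print(n,[(np.round([(np.array(r['at'])-S(0,0,0))@SX,(np.array(r['at'])-S(0,0,0))@SY,r['at'][2]],3).tolist(),round(r['confidence'],2)) for r in manip.look_for('scene',n)][:2])
print(manip.current_time())
E
```

```text
0.0013711762558568379
1.45 [-1.1 -0.3 -0. ]
1.2 [-0.5  0.5  0.4]
1.0 [-0.5 -0.5  0.6]
0.85 [-1.  -0.1 -0.4]
0.7 [-0.3 -0.4  0.1]
0.58 [0.2 0.1 0.8]
0.48 [-0.3 -1.   1. ]
loop_bar [([0.157, -0.13, 0.064], 0.32), ([-0.017, 0.193, 0.022], 0.26)]
lever_end [([-0.067, -0.011, 0.078], 0.85)]
24.0833
```

View pics/s3.png

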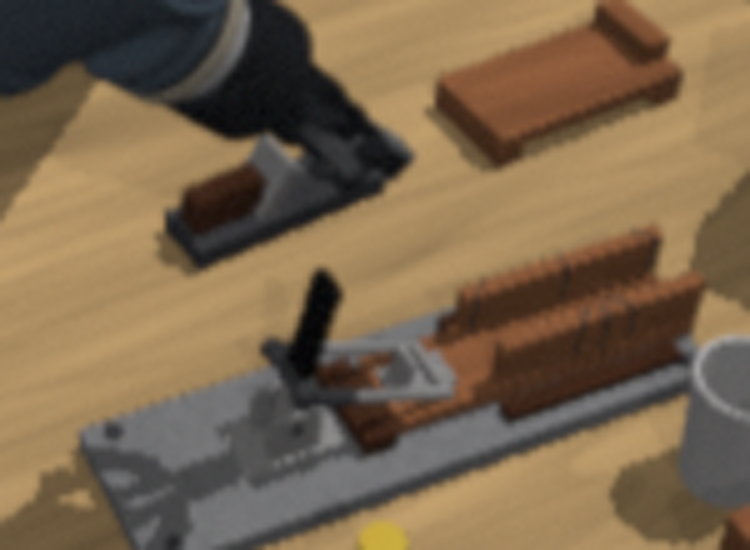

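The loop lies around the keeper, with its crossbar at (435,375) behind the tongue and the lever still up. Now I push the lever over with a vertical closed gripper from the bay side.

```bash
python3 - <<'E'
from h import *
R=down(SA); r=.095
P=lambda th,cx=.011: lev(th,r,.005,cx)
manip.move_ptp(P(1.8,.035)+[0,0,.10],R)
manip.move_l(P(1.8,.035),max_speed=.2)
f0=manip.current_force()
for th in (1.6,1.4,1.2,1.0,.85,.7,.55,.42,.3,.2,.1,.04):
    manip.move_l(P(th),max_speed=.08)
    f=manip.current_force()-f0; print(th,np.round([f@SX,f@SY,f[2]],1))
    if np.linalg.norm(f)>45: print('stop');break
print(manip.current_time())
E
```

```text
1.6 [ 0.7  0.2 -1.4]
1.4 [ 1.  -0.   0.1]
1.2 [-0.2  1.  -0. ]
1.0 [ 0.1 -0.5 -1. ]
0.85 [-0.   0.5 -0.8]
0.7 [ 0.4  0.5 -0.4]
0.55 [-0.2 -0.1  0. ]
0.42 [ 0.   0.2 -0.6]
0.3 [-0.2  0.3 -0.3]
0.2 [-0.1  0.  -0.5]
0.1 [ 0.6  0.2 -0.8]
0.04 [-0.3 -0.1 -0.4]
29.6667
```

```bash
python3 - <<'E'
from h import *
manip.move_l(manip.current_ee_pos()+[0,0,.15],max_speed=.25)
im,d,K=shot('scene','s4.png',crop=(270,150,420,260),scale=5)
for n in("loop_bar","lever_end"): print(n,[(np.round([(np.array(r['at'])-S(0,0,0))@SX,(np.array(r['at'])-S(0,0,0))@SY,r['at'][2]],3).tolist(),round(r['confidence'],2)) for r in manip.look_for('scene',n)][:2])
E
```

```text
loop_bar [([0.374, -0.011, 0.137], 0.74)]
lever_end [([-0.115, -0.009, 0.043], 0.68)]
```

View pics/s4.png

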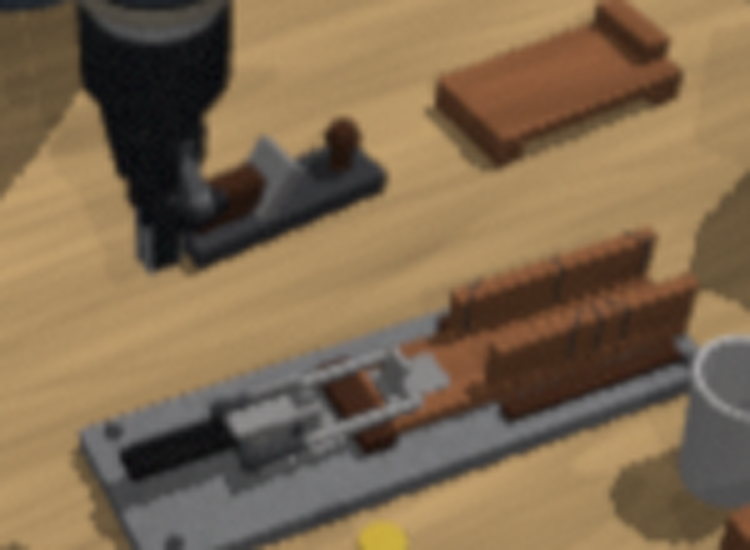

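The lever lies flat at (180,450), the loop is drawn over the stop block with its crossbar at the keeper (400,390), and the box has moved in. I'll check this numerically from above.

```bash
python3 - <<'E'
from fit import *
manip.move_ptp(S(0.03,0,.30),down(SA))
im,d,K=shot('wrist'); W=cloud(d,K); D=W-S(0,0,0); X=D@SX*1000; Y=D@SY*1000; Z=W[...,2]*1000
w=(np.abs(np.abs(Y)-24)<5)&(abs(Z-68)<5)&(X>20)
print('walls x',np.percentile(X[w],[.5,99.5]).round(1),'z',np.median(Z[w]).round(1),'y',np.median(Y[w&(Y>0)]),np.median(Y[w&(Y<0)]))
h=(abs(Y)<9)&(X<-115)&(X>-200)&(Z>35)
for a in range(-195,-110,15):
    m=h&(X>=a)&(X<a+15); print(a,m.sum(),np.median(Z[m]).round(1) if m.any() else '')
k=(X>-25)&(X<30)&(abs(Y)<35)&(Z>36)&(Z<70)
for z in range(36,66,4):
    m=k&(Z>=z)&(Z<z+4)&(abs(Y)<9); n=k&(Z>=z)&(Z<z+4)&(abs(abs(Y)-15)<4)
    print(z,'mid',m.sum(),np.percentile(X[m],[5,50,95]).round(1) if m.any() else '','side',n.sum(),np.percentile(X[n],[5,50,95]).round(1) if n.any() else '')
print(manip.current_time())
E
```

```text
walls x [ 46.3 184.1] z 68.8 y 23.98191748204536 -23.96463144679855
-195 0 
-180 0 
-165 0 
-150 0 
-135 0 
-120 0 
36 mid 30 [-2.6 -0.4 21.4] side 34 [-22.9  -1.6   7.2]
40 mid 82 [-6.7 -4.2 -1. ] side 84 [-19.2  -4.5  -0.8]
44 mid 1 [-6.1 -6.1 -6.1] side 1 [-2.5 -2.5 -2.5]
48 mid 0  side 0 
52 mid 1 [-3.9 -3.9 -3.9] side 0 
56 mid 76 [-8.  -5.5 -3.5] side 0 
60 mid 3 [-7.2 -6.2 -6.1] side 0 
64 mid 0  side 0 
31.5083
```

The box is home at x≈106 mm. The crossbar is below the keeper's top at x≈-4 mm, consistent with about 4.5 mm of stretch. The lever end sits at z≈0.043, which is level, and the arm is clear.

```bash
python3 -c "
from h import *
print(manip.sign_off())"
```

```text
the job is handed in; nothing more can be done
None
```

I handed the job in: by my last measurements the mitre box is clamped tight against the stop (x ≈ 106 mm), the loop is hooked over the keeper, the lever is down past centre, and the arm is clear; the sign-off call returned no verdict.

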